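# Press a diskette label in the pin jig

### The arm

A 7-joint arm with a two-finger parallel gripper is mounted at the origin on the work surface. World frame = base frame: x ahead of the robot, y to its left, z up, the work surface at z = 0. Lengths are in m, angles in rad, forces in N, time in s.
With the tool pointing down it reaches from about 0.4 to 0.85 m from the base axis. Payload 4.5 kg.
Tool frame: the origin (TCP) lies midway between the tips of the shut fingers; the grasp point (between the pads) lies 19 mm behind it; z points along the fingers, y is the line along which they close (so a half turn about z gives the same grasp; the last joint's range is limited). The gripper opens to 88 mm and grips with 3 to 60 N. Pads are 18 mm wide; open, the fingers measure 123 mm over their backs; the gripper's body (75 mm by 187 mm) begins 45 mm behind the grasp point.
Start: joints at [1.38, 0.689, -0.195, 1.565, 0.157, 0.902, -0.215], TCP at [0.139, -0.609, 0.239] pointing down, gripper open.
Joint ranges: [-3.01, 3.01], [-0.46, 2.08], [-1.47, 1.51], [0.13, 2.56], [-1, 4.14], [0.04, 2.09], [-2.66, 2.66]. Speed limits (rad/s): [2.57, 2.57, 3.14, 3.14, 3.14, 3.14, 3.14].

### API

Orientations are given as a unit quaternion [x, y, z, w].
In Python, from plant import r gives the robot as it stands.
- The arm moves only by the tool carry_out, never from a script. Its argument "plan" is a list of rows, each an object with "rot": the turn, a rotation vector about the tool's x, y, z in rad, a list of three; "xyz": the shift along the tool's x, y, z in m, a list of three; "grip": the closure in counts, from 0 (fully open) to 255 (shut). In form: [{"rot": [wx, wy, wz], "xyz": [dx, dy, dz], "grip": grip}, ...]. A call has 1 to 8 rows; each row is the pose to reach, as a shift and turn from the pose commanded when the call began, along the tool's axes at that moment; what a row does not reach only later rows make up. A row lasts 1/12 s, in which the tool goes at most 41.7 mm and 7.16 degrees, less where a joint would pass 70% of its speed; a pose out of reach is approached as far as the arm can. A call with a gripper value outside its range is refused whole. The fingers move at their own pace and stop on an object; "squeeze" is the grip in N (left out, the last holds). Time passes only in rows, so rows that repeat a pose let the fingers close. It gives the time, the measured TCP pose, the force, the opening and the grip force at its end, in the units of the state.
- r.get_state(): the state, without advancing time (a new reading comes with each control period).
- r.snapshot(name): name is "side" or "top"; returns the picture (480x640x3 uint8, red, green, blue); there is no depth.
- r.camera_params(name): a dict with "fx", "fy", "cx", "cy" (pixels), "position" and "attitude" of the camera in the world. Camera axes: x right, y down, z forward; pixel columns grow to the right and rows downward; lengths in m; the calibration is good to about 2 mm. A picture is of the moment at which its call begins. camera_params takes no time and is no camera call.
- r.finish_job(): hands the job in; it is judged then, once.
The state is a dict: "clock": time; "q": joint angles; "qd": joint speeds; "joint_torque": joint torques, N m; "tool_pos": TCP position; "eef_rot": TCP orientation; "contact_force": force on the tool from outside, world axes, zero at the start; "moment": the same for the moment, N m; "opening": opening from 0.0 (shut) to 1.0 (fully open); "finger_force": force on a finger pad.
Only numpy, scipy, OpenCV 4.12 (cv2) and the standard library are available. Lean on these libraries where they do the work, as an engineer would, in place of code of your own. Each camera call takes 0.05 s, during which the arm holds its last target. There are 200 camera calls.

### The job

Press the fresh label onto the diskette that lies in the labelling jig: lift the loose press plate by its handle, hang the channel under its rear end over the jig's horizontal bar, and slide it along the bar until the slot in its front rib drops over the locating pin that the plate hides. Then press the plate down until the sprung bed under the diskette is fully down, and finish while still holding the plate pressed down there, without letting go. Leave the other things on the bench where they are.

Things in the scene. Friction and masses are not known exactly. Their poses are not given: they have to be found in the camera images.
- jig: Labelling jig, fixed: grey deck 240 (x) x 250 (y) x 20 mm; origin under its centre at bench height, +x towards its bar side, z up. All heights here are above the bench. A sprung bed (86 x 100 mm) with the labelled diskette (90 x 94 mm) on it is centred at jig x = -20, y = 0; diskette top 60 mm high when the bed is up.
- bar_mid (a point): Middle of the jig's horizontal steel bar, on its centre line: at jig x = +60, y = 0, 54 mm high. The bar is 12 mm thick (top 60 mm high) and runs along jig y between two posts (12 mm thick, tops 66 mm high) at y = -115 and +115 mm.
- pin_row (a point): Middle of the row where the locating pin may stand: jig x = -95, y = 0, 58.5 mm high (the pin's top). The one upright steel pin, 8 mm thick, top 3 mm tapered, is set anew each time anywhere from jig y = -18 to +18 mm; no reading gives where. It is seen from above until the plate covers it, or is felt for.
- plate: Loose aluminium press plate, 0.3 to 0.5 kg, lying right way up. Origin under its middle at the level of the rib's and lips' undersides (bench level at first), z up, +x towards its channel end. Plate proper: x -95 to +98, y -55 to +55, z 18 to 24 mm. Rubber foot 40 x 80 x 6 mm beneath, centred at x = -15. Pressed right down it is level, origin at jig x = -20, 42 mm high.
- handle (a point): Centre of the top of the plate's handle, a black upright block 40 (x) x 20 (y) x 45 mm at plate x = -4, y = 0, z from 24 to 69 mm. Held slackly by it, the plate slides along the bar with under 5 N and is free to tilt and drop; once on the pin it moves along the bar only a millimetre or two.
- slot (a point): Mouth of the blind slot, plate x = -75, y = 0, z = 0: 18 (x) x 11 (y) mm, 18 mm deep, open only downwards, in the middle of a full-width rib 34 x 110 x 18 mm. Channel on the bar: rib on the pin's top tilts the plate front up 0.106 rad (slot 58 mm high); slot dropped on the pin, bed up: 0.067 rad, 52 mm; pressed down: level, 42 mm.
- channel (a point): Middle of the roof of the channel under the plate's rear end, plate x = +80, y = 0, z = 18 mm; 6 mm above the bar's centre line when the plate hangs on it. The channel is open downwards, runs the full 110 mm width, 20 mm clear between two lips 5 mm thick and 18 mm deep.
- bed (a joint): Travel of the jig's sprung bed: 0 up, 0.005 m fully down (hard stop). At the foot the spring takes about 7 N to start and 13 N fully down; the plate's own weight does not move it. About 8 to 14 N of push down on the handle bottoms it.
- mug: bystander: black coffee mug, 82 mm wide, 95 mm high, origin under its centre
- jacket: bystander: cream plastic head-cleaning disk jacket, 98 x 100 x 5 mm, near the plate's front end
- hex_key: bystander: chrome hex key, 90 x 22 mm, 7 mm thick, lying on the jig deck beside the bed
- diskette0: bystander: loose blue 3.5-inch diskette, 90 x 94 x 3.3 mm, origin under its centre
- diskette1: bystander: loose blue 3.5-inch diskette, 90 x 94 x 3.3 mm, origin under its centre
- diskette2: bystander: loose blue 3.5-inch diskette, 90 x 94 x 3.3 mm, origin under its centre
There are look-alikes about, which are no part of the job. Of the things shaped like the plate, the aluminium one is meant.

How it is judged:
By the outcome, as a careful person would: the job done as asked, in the order asked, and still so for the second after the job is handed in, while the arm keeps its last pose, push and grip.
It also fails if it takes over 54 s, if anything falls off the work surface, if the arm or the gripper's body presses on something with over 40 N, if the wrist force passes 120 N, or if a joint passes its speed limit or range.

## Working session

There is one attempt and no reset: what is moved stays moved. The work goes in short steps, Python scripts to look and compute and a tool call to move; the robot and the scene stay as the last step left them, time stands still between calls to the robot, and variables do not carry over. Pictures are saved under pics/ and viewed, at most 10 in all, crops included, and the job is handed in when it is done.

Besides the shell and the picture viewer there is one more tool, called after ">>>" by a JSON object that holds its "name" and its "arguments", one argument or row to a line. carry_out: Moves the arm, as the interface text tells. Its arguments: {"type":"object","properties":{"plan":{"type":"array"},"squeeze":{"type":"number"}},"required":["plan"]}

```bash
mkdir -p pics; ls; python3 - <<'E'
from plant import r
import cv2
for n in("top","side"):
    cv2.imwrite(f"pics/{n}0.png",r.snapshot(n)[:,:,::-1]); print(n,r.camera_params(n))
s=r.get_state(); print({k:s[k] for k in("clock","tool_pos","eef_rot","contact_force","opening")})
E
```

```text
pics
top {'fx': 543.4922678055115, 'fy': 543.4922678055115, 'cx': 309.91939666036006, 'cy': 252.57278588219154, 'position': array([ 0.44567041, -0.08152886,  1.37858491]), 'attitude': array([ 0.71615449, -0.69735612,  0.01756048, -0.02255699])}
side {'fx': 438.4636024997548, 'fy': 438.4636024997548, 'cx': 322.90430339317084, 'cy': 238.6532560796684, 'position': array([0.22051546, 0.54359786, 0.58417201]), 'attitude': array([-0.18681665,  0.87096524, -0.44255684,  0.10325954])}
{'clock': 0.1, 'tool_pos': array([ 0.13916479, -0.60871943,  0.2379887 ]), 'eef_rot': array([ 9.93684056e-01,  1.12210959e-01, -1.37986122e-04, -8.23911743e-04]), 'contact_force': array([-0.0706516 , -0.37858218,  0.22777183]), 'opening': 1.0004728652033346}
```

View pics/top0.png

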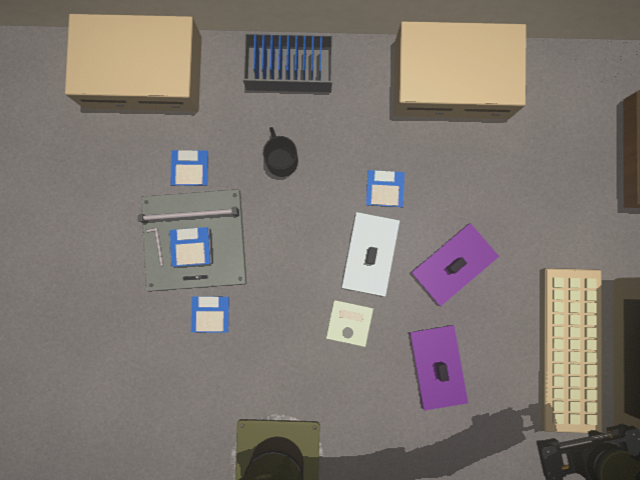

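View pics/side0.png

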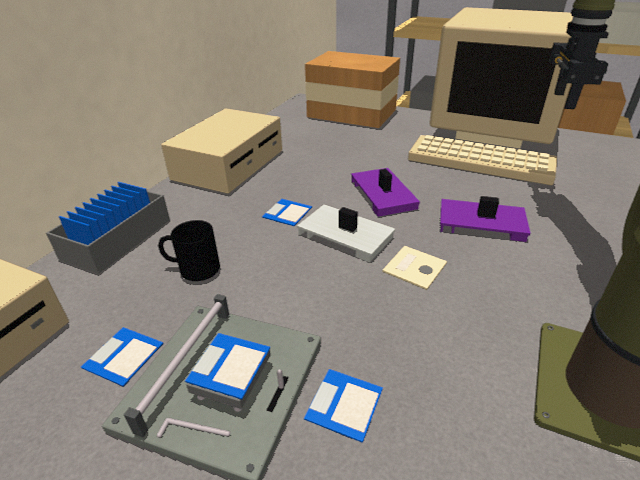

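The top view shows the aluminium plate at (371,254), with its front end towards the jacket at (350,323). The jig is at about (193,240), its bar runs from (142,217) to (236,211), and the pin slit is near (195,277). The side view shows the pin at (281,380).

```bash
cat > h.py <<'E'
from plant import r
import numpy as np, cv2
from scipy.spatial.transform import Rotation as R
def ray(n,uv):
    c=r.camera_params(n); d=np.array([(uv[0]-c['cx'])/c['fx'],(uv[1]-c['cy'])/c['fy'],1.])
    d=R.from_quat(c['attitude']).apply(d); return c['position'],d/np.linalg.norm(d)
def onz(n,uv,z):
    p,d=ray(n,uv); return p+d*(z-p[2])/d[2]
def two(a,b):
    p,d=ray("top",a); q,e=ray("side",b)
    s,t=np.linalg.lstsq(np.c_[d,-e],q-p,rcond=None)[0]; A=p+s*d;B=q+t*e
    return (A+B)/2,np.linalg.norm(A-B)
def blob(mask,near):
    cs,_=cv2.findContours(mask.astype(np.uint8),cv2.RETR_EXTERNAL,cv2.CHAIN_APPROX_NONE)
    cs=[c for c in cs if cv2.contourArea(c)>15]
    return min(cs,key=lambda c:np.hypot(*(np.array(cv2.minAreaRect(c)[0])-near)))
E
python3 - <<'E'
from h import *
t=cv2.imread("pics/top0.png"); s=cv2.imread("pics/side0.png")
hs=cv2.cvtColor(t,cv2.COLOR_BGR2HSV)
c=blob((hs[...,2]>180)&(hs[...,1]<25),(371,254)); m=cv2.minAreaRect(c); print("plate",m)
B=cv2.boxPoints(m); W=np.array([onz("top",b,.024)[:2] for b in B]); print(W.round(4),W.mean(0), np.linalg.norm(W-np.roll(W,1,0),axis=1))
hc=blob((hs[...,2]<60)&(np.indices(hs.shape[:2])[0]>240)&(np.indices(hs.shape[:2])[0]<270),(371,256)); print("handle px",cv2.minAreaRect(hc))
# deck
g=(hs[...,1]>8)&(hs[...,0]>35)&(hs[...,0]<90)&(hs[...,2]>60)
c=blob(cv2.morphologyEx(g.astype(np.uint8),cv2.MORPH_OPEN,np.ones((5,5))),(193,240)); m=cv2.minAreaRect(c);print("deck",m)
D=np.array([onz("top",b,.02)[:2] for b in cv2.boxPoints(m)]); print(D.round(4),D.mean(0),np.linalg.norm(D-np.roll(D,1,0),axis=1))
a=cv2.resize(t[180:300,130:255],None,fx=4,fy=4,interpolation=cv2.INTER_CUBIC); a=a[:, :500]
b=cv2.resize(s[360:420,255:330],None,fx=4,fy=4,interpolation=cv2.INTER_CUBIC)
o=np.zeros((480,800,3),np.uint8); o[:,:500]=a; o[:240,500:800]=b; cv2.imwrite("pics/c1.png",o)
E
```

```text
plate ((370.5613098144531, 253.78102111816406), (44.45466995239258, 77.011962890625), 10.885527610778809)
[[ 0.4379 -0.1516]
 [ 0.6279 -0.1836]
 [ 0.6096 -0.2932]
 [ 0.42   -0.2605]] [ 0.52383406 -0.22224281] [0.11027013 0.19271962 0.11112577 0.1924569 ]
handle px ((452.75006103515625, 263.7500305175781), (3.535533905029297, 14.142135620117188), 45.0)Traceback (most recent call last):
  File "<stdin>", line 9, in <module>
  File "h.py", line 16, in blob
    return min(cs,key=lambda c:np.hypot(*(np.array(cv2.minAreaRect(c)[0])-near)))
ValueError: min() iterable argument is empty
```

```bash
python3 - <<'E'
from h import *
t=cv2.imread("pics/top0.png"); s=cv2.imread("pics/side0.png")
hs=cv2.cvtColor(t,cv2.COLOR_BGR2HSV)
print(hs[280,160],hs[200,190],hs[240,120],hs[256,371],hs[251,371],t[217,145])
ref=t[275:284,155:170].reshape(-1,3).mean(0)
g=cv2.inRange(hs,(40,12,60),(100,60,140)); g=cv2.morphologyEx(g,cv2.MORPH_CLOSE,np.ones((7,7)));g=cv2.morphologyEx(g,cv2.MORPH_OPEN,np.ones((7,7)))
g[:180]=0;g[300:]=0
c=blob(g,(193,240)); m=cv2.minAreaRect(c);print("deck",m)
D=np.array([onz("top",b,.02)[:2] for b in cv2.boxPoints(m)]); print(D.round(4),D.mean(0),np.linalg.norm(D-np.roll(D,1,0),axis=1))
k=(hs[...,2]<75).astype(np.uint8); k[:235]=0;k[275:]=0;k[:,:355]=0;k[:,385:]=0
print("handle",cv2.minAreaRect(blob(k,(371,256))), onz("top",cv2.minAreaRect(blob(k,(371,256)))[0],.05))
a=cv2.resize(t[180:300,130:255],None,fx=4,fy=4,interpolation=cv2.INTER_CUBIC)
b=cv2.resize(s[360:420,255:330],None,fx=4,fy=4,interpolation=cv2.INTER_CUBIC)
o=np.zeros((480,800,3),np.uint8); o[:,:500]=a; o[:240,500:800]=b; cv2.imwrite("pics/c1.png",o)
E
```

```text
[ 37  18 129] [ 37  18 131] [ 15  23 132] [15  6 84] [30  6 83] [178 178 192]
deck ((173.0, 223.0), (8.0, 28.0), 90.0)
[[0.5973 0.3111]
 [0.5991 0.2406]
 [0.5789 0.2398]
 [0.5771 0.3103]] [0.58810263 0.27543252] [0.02022613 0.0705811  0.02021863 0.07052164]Traceback (most recent call last):
  File "<stdin>", line 11, in <module>
  File "h.py", line 16, in blob
    return min(cs,key=lambda c:np.hypot(*(np.array(cv2.minAreaRect(c)[0])-near)))
ValueError: min() iterable argument is empty
```

```bash
python3 - <<'E'
from h import *
t=cv2.imread("pics/top0.png"); s=cv2.imread("pics/side0.png")
hs=cv2.cvtColor(t,cv2.COLOR_BGR2HSV)
g=cv2.inRange(hs,(28,8,50),(100,80,160)); g[:180]=0;g[300:]=0
g=cv2.morphologyEx(g,cv2.MORPH_OPEN,np.ones((3,3)));g=cv2.morphologyEx(g,cv2.MORPH_CLOSE,np.ones((15,15)))
c=max(cv2.findContours(g,0,1)[0],key=cv2.contourArea); m=cv2.minAreaRect(c);print("deck",m)
D=np.array([onz("top",b,.02)[:2] for b in cv2.boxPoints(m)]); print(D.round(4),D.mean(0),np.linalg.norm(D-np.roll(D,1,0),axis=1))
a=cv2.resize(t[180:300,130:255],None,fx=4,fy=4,interpolation=cv2.INTER_CUBIC)
b=cv2.resize(s[360:420,255:330],None,fx=4,fy=4,interpolation=cv2.INTER_CUBIC)
o=np.zeros((480,800,3),np.uint8); o[:,:500]=a; o[:240,500:800]=b;
o[240:480,500:740]=cv2.resize(t[226:286,341:401],None,fx=4,fy=4,interpolation=cv2.INTER_CUBIC); cv2.imwrite("pics/c1.png",o)
E
```

```text
deck ((192.88577270507812, 239.90101623535156), (94.68733215332031, 99.38963317871094), 85.91438293457031)
[[0.6538 0.3617]
 [0.6782 0.112 ]
 [0.4409 0.0871]
 [0.4166 0.3343]] [0.54739158 0.22377702] [0.23872689 0.25089937 0.23859753 0.24840361]
```

View pics/c1.png

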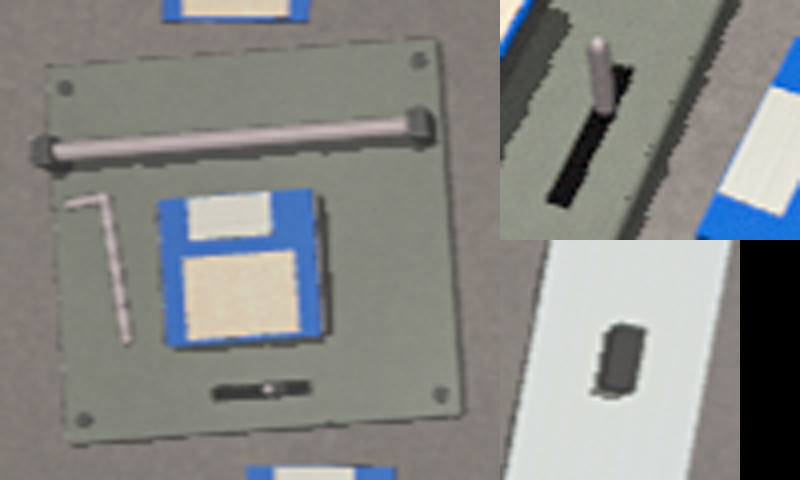

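The crop shows the pin top at top-view (197,277) and side-view tip (279.5,370.5). The post tops are at (141,218) and (234.5,212), and the handle is near (372,252).

```bash
cat >> h.py <<'E'
def tool(yaw,pitch=0.):   # tool x at yaw, z down; pitch>0 = front (-x) up
    Z=R.from_euler('z',yaw)*R.from_euler('y',pitch)
    return Z*R.from_euler('x',np.pi)
def go(p,yaw,pitch=0.,start=None):
    s=r.get_state(); R0=R.from_quat(s['eef_rot']); d=R0.inv().apply(np.array(p)-s['tool_pos'])
    w=(R0.inv()*tool(yaw,pitch)).as_rotvec()
    print("xyz",d.round(4),"rot",w.round(4),"|",np.linalg.norm(d).round(3))
def st():
    s=r.get_state(); e=(R.from_quat(s['eef_rot'])*R.from_euler('x',np.pi)).as_euler('ZYX')
    print("t",round(s['clock'],2),"tcp",s['tool_pos'].round(4),"ypr",e.round(4),"F",s['contact_force'].round(1),"open",round(s['opening'],3),"ff",np.round(s['finger_force'],1))
E
python3 - <<'E'
from h import *
st()
P=two((197,277.2),(279.5,370.5)); print("pin",P, onz("top",(197,277.2),.0585), onz("side",(279.5,371),.0585))
J=np.array([.5474,.2238])
a=onz("top",(141,218),.066)[:2];b=onz("top",(234.5,211.8),.066)[:2]
d=a-b; yb=np.arctan2(-d[0],d[1]); print("posts",a,b,np.linalg.norm(d),"yaw",yb)
M=R.from_euler('z',.103).as_matrix()[:2,:2]
for q in((a+b)/2,P[0][:2]): print("in jig",M.T@(q-J))
print("handle",onz("top",(372,252),.069))
go([.5184,-.2213,.12],-.169); go([.5184,-.2213,.029],-.169)
E
```

```text
t 0.1 tcp [ 0.1392 -0.6087  0.238 ] ypr [2.249e-01 1.000e-04 1.700e-03] F [-0.1 -0.4  0.2] open 1.0 ff 0.0
pin (array([0.45413051, 0.20334335, 0.05162969]), np.float64(0.0016371110311778692)) [0.45336437 0.20148299 0.0585    ] [0.45144276 0.20880738 0.0585    ]
posts [0.59345522 0.34178645] [0.61452289 0.11473298] 0.22802878558072995 yaw 0.09252231502546224
in jig [ 0.05674768 -0.00138229]
in jig [-0.09487849 -0.01075845]
handle [ 0.52526908 -0.22092269  0.069     ]
xyz [ 0.4561 -0.2929  0.1184] rot [-0.0016  0.0004  0.3939] | 0.555
xyz [ 0.4561 -0.2927  0.2094] rot [-0.0016  0.0004  0.3939] | 0.581
```

>>> {"name": "carry_out", "arguments": {
  "plan": [
    {"rot": [0, 0, 0.05], "xyz": [0.035, -0.0225, 0.004], "grip": 0},
    {"rot": [0, 0, 0.1], "xyz": [0.07, -0.045, 0.01], "grip": 0},
    {"rot": [0, 0, 0.15], "xyz": [0.105, -0.0675, 0.02], "grip": 0},
    {"rot": [0, 0, 0.2], "xyz": [0.14, -0.09, 0.03], "grip": 0},
    {"rot": [0, 0, 0.25], "xyz": [0.175, -0.1125, 0.04], "grip": 0},
    {"rot": [0, 0, 0.3], "xyz": [0.21, -0.135, 0.05], "grip": 0},
    {"rot": [0, 0, 0.35], "xyz": [0.245, -0.1575, 0.06], "grip": 0},
    {"rot": [0, 0, 0.394], "xyz": [0.28, -0.18, 0.07], "grip": 0}
  ]
}}

```text
clock: 0.77
tool_pos: [0.3681, -0.3748, 0.1699]
eef_rot: [0.996, -0.086, -0.0, -0.0]
contact_force: [0.5, -1.2, -0.7]
opening: 1.0
finger_force: 0.0
```

```bash
python3 - <<'E'
from h import *
st(); go([.5184,-.2213,.11],-.169)
E
```

```text
t 0.77 tcp [ 0.3681 -0.3748  0.1699] ypr [-0.1719  0.0003  0.    ] F [ 0.5 -1.2 -0.7] open 1.0 ff 0.0
xyz [ 0.1218 -0.177   0.0598] rot [-0.      0.0003 -0.0029] | 0.223
```

>>> {"name": "carry_out", "arguments": {
  "plan": [
    {"rot": [0, 0, 0], "xyz": [0.02, -0.03, 0.01], "grip": 0},
    {"rot": [0, 0, 0], "xyz": [0.04, -0.058, 0.02], "grip": 0},
    {"rot": [0, 0, 0], "xyz": [0.06, -0.088, 0.03], "grip": 0},
    {"rot": [0, 0, 0], "xyz": [0.08, -0.117, 0.04], "grip": 0},
    {"rot": [0, 0, 0], "xyz": [0.1, -0.146, 0.05], "grip": 0},
    {"rot": [0, 0, 0], "xyz": [0.122, -0.177, 0.06], "grip": 0},
    {"rot": [0, 0, 0], "xyz": [0.122, -0.177, 0.06], "grip": 0}
  ]
}}

```text
clock: 1.35
tool_pos: [0.5234, -0.213, 0.1084]
eef_rot: [0.997, -0.078, 0.001, -0.003]
contact_force: [0.8, 0.7, -0.4]
opening: 1.003
finger_force: 0.0
```

```bash
python3 - <<'E'
from h import *
st(); go([.5184,-.2213,.029],-.169)
s=r.snapshot("side")[:,:,::-1]; cv2.imwrite("pics/s2.png",cv2.resize(s[150:290,270:420],None,fx=4,fy=4))
E
```

```text
t 1.35 tcp [ 0.5234 -0.213   0.1084] ypr [-0.1564 -0.0022  0.0069] F [ 0.8  0.7 -0.4] open 1.003 ff 0.0
xyz [-0.0038  0.0096  0.0793] rot [-0.0069 -0.0022  0.0126] | 0.08
```

View pics/s2.png

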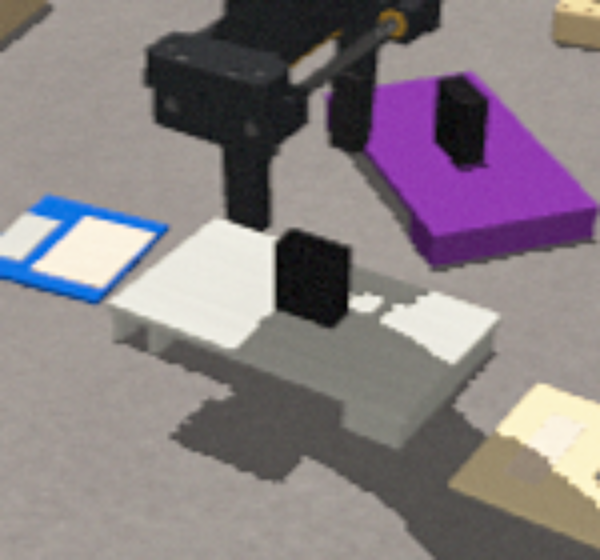

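The crop confirms the handle sits below the open fingers and the two channel lips are at the left (+x) end. Next I go down and let the arm settle.

>>> {"name": "carry_out", "arguments": {
  "plan": [
    {"rot": [0, 0, 0], "xyz": [0, 0, 0.01], "grip": 0},
    {"rot": [0, 0, 0], "xyz": [0, 0, 0.02], "grip": 0},
    {"rot": [0, 0, 0], "xyz": [0, 0, 0.02], "grip": 0},
    {"rot": [0, 0, 0], "xyz": [0, 0, 0.02], "grip": 0}
  ]
}}

```text
clock: 1.73
tool_pos: [0.5156, -0.2238, 0.0896]
eef_rot: [0.996, -0.086, -0.001, 0.0]
contact_force: [-0.2, -0.1, 0.7]
opening: 1.003
finger_force: 0.0
```

```bash
python3 - <<'E'
from h import *
st(); go([.5184,-.2213,.029],-.169)
E
```

```text
t 1.73 tcp [ 0.5156 -0.2238  0.0896] ypr [-0.1718  0.0023 -0.0005] F [-0.2 -0.1  0.7] open 1.003 ff 0.0
xyz [ 0.0025 -0.003   0.0606] rot [ 0.0005  0.0023 -0.0028] | 0.061
```

>>> {"name": "carry_out", "arguments": {
  "plan": [
    {"rot": [0, 0, 0], "xyz": [0.002, -0.002, 0.015], "grip": 0},
    {"rot": [0, 0, 0], "xyz": [0.002, -0.002, 0.03], "grip": 0},
    {"rot": [0, 0, 0], "xyz": [0.002, -0.002, 0.045], "grip": 0},
    {"rot": [0, 0, 0], "xyz": [0.002, -0.002, 0.055], "grip": 0},
    {"rot": [0, 0, 0], "xyz": [0.002, -0.002, 0.06], "grip": 0},
    {"rot": [0, 0, 0], "xyz": [0.002, -0.002, 0.06], "grip": 100},
    {"rot": [0, 0, 0], "xyz": [0.002, -0.002, 0.06], "grip": 255},
    {"rot": [0, 0, 0], "xyz": [0.002, -0.002, 0.06], "grip": 255}
  ],
  "squeeze": 40
}}

```text
clock: 2.4
tool_pos: [0.52, -0.2213, 0.0311]
eef_rot: [0.996, -0.085, 0.001, 0.0]
contact_force: [-0.6, 0.4, -0.1]
opening: 0.799
finger_force: 0.0
```

>>> {"name": "carry_out", "arguments": {
  "plan": [
    {"rot": [0, 0, 0], "xyz": [0, 0, 0], "grip": 255},
    {"rot": [0, 0, 0], "xyz": [0, 0, 0], "grip": 255},
    {"rot": [0, 0, 0], "xyz": [0, 0, 0], "grip": 255},
    {"rot": [0, 0, 0], "xyz": [0, 0, 0], "grip": 255}
  ]
}}

```text
clock: 2.73
tool_pos: [0.5198, -0.2209, 0.0307]
eef_rot: [0.996, -0.084, 0.0, 0.0]
contact_force: [0.8, -0.2, 0.4]
opening: 0.496
finger_force: 0.0
```

```bash
python3 - <<'E'
from h import *
st()
E
```

```text
t 2.73 tcp [ 0.5198 -0.2209  0.0307] ypr [-1.691e-01 -5.000e-04 -1.000e-04] F [ 0.8 -0.2  0.4] open 0.496 ff 0.0
```

Fingers are still closing; I wait, then lift.

>>> {"name": "carry_out", "arguments": {
  "plan": [
    {"rot": [0, 0, 0], "xyz": [0, 0, 0], "grip": 255},
    {"rot": [0, 0, 0], "xyz": [0, 0, 0], "grip": 255},
    {"rot": [0, 0, 0], "xyz": [0, 0, 0], "grip": 255},
    {"rot": [0, 0, 0], "xyz": [0, 0, 0], "grip": 255},
    {"rot": [0, 0, 0], "xyz": [0, 0, 0], "grip": 255},
    {"rot": [0, 0, 0], "xyz": [0, 0, 0], "grip": 255}
  ]
}}

```text
clock: 3.23
tool_pos: [0.5198, -0.2201, 0.0304]
eef_rot: [0.996, -0.084, 0.0, -0.0]
contact_force: [-0.1, 2.1, 0.6]
opening: 0.222
finger_force: 40.0
```

```bash
python3 - <<'E'
from h import *
st()
E
```

```text
t 3.23 tcp [ 0.5198 -0.2201  0.0304] ypr [-1.687e-01  1.000e-04  9.000e-04] F [-0.1  2.1  0.6] open 0.222 ff 40.0
```

>>> {"name": "carry_out", "arguments": {
  "plan": [
    {"rot": [0, 0, 0], "xyz": [0, 0, -0.01], "grip": 255},
    {"rot": [0, 0, 0], "xyz": [0, 0, -0.03], "grip": 255},
    {"rot": [0, 0, 0], "xyz": [0, 0, -0.055], "grip": 255},
    {"rot": [0, 0, 0], "xyz": [0, 0, -0.08], "grip": 255},
    {"rot": [0, 0, 0], "xyz": [0, 0, -0.105], "grip": 255},
    {"rot": [0, 0, 0], "xyz": [0, 0, -0.125], "grip": 255},
    {"rot": [0, 0, 0], "xyz": [0, 0, -0.13], "grip": 255},
    {"rot": [0, 0, 0], "xyz": [0, 0, -0.13], "grip": 255}
  ],
  "squeeze": 50
}}

```text
clock: 3.9
tool_pos: [0.52, -0.2217, 0.1618]
eef_rot: [0.996, -0.085, 0.001, 0.001]
contact_force: [-0.6, 0.2, -4.0]
opening: 0.223
finger_force: 50.0
```

```bash
python3 - <<'E'
from h import *
st()
# jig plate target: origin at jig x=-20, handle -24
J=np.array([.5474,.2238]);yaw=.1;M=R.from_euler('z',yaw).as_matrix()[:2,:2]
p=J+M@[-.024,.012]; print(p)
go([*p,.16],yaw)
t=r.snapshot("top")[:,:,::-1]; cv2.imwrite("pics/t3.png",t)
hs=cv2.cvtColor(t,cv2.COLOR_BGR2HSV)
c=blob((hs[...,2]>150)&(hs[...,1]<25),(371,254)); m=cv2.minAreaRect(c);print(m)
E
```

```text
t 3.9 tcp [ 0.52   -0.2217  0.1618] ypr [-0.1698 -0.0027 -0.0012] F [-0.6  0.2 -4. ] open 0.223 ff 50.0
[0.5223219  0.23334405]
xyz [-0.0746 -0.4489  0.001 ] rot [ 0.0016 -0.0025 -0.2698] | 0.455
((370.8238525390625, 219.79981994628906), (24.18423843383789, 28.487817764282227), 10.784297943115234)
```

>>> {"name": "carry_out", "arguments": {
  "plan": [
    {"rot": [0, 0, -0.02], "xyz": [-0.003, -0.02, 0], "grip": 255},
    {"rot": [0, 0, -0.05], "xyz": [-0.008, -0.05, 0], "grip": 255},
    {"rot": [0, 0, -0.08], "xyz": [-0.013, -0.08, 0], "grip": 255},
    {"rot": [0, 0, -0.11], "xyz": [-0.019, -0.115, 0], "grip": 255},
    {"rot": [0, 0, -0.14], "xyz": [-0.025, -0.15, 0], "grip": 255},
    {"rot": [0, 0, -0.17], "xyz": [-0.031, -0.185, 0], "grip": 255},
    {"rot": [0, 0, -0.2], "xyz": [-0.037, -0.22, 0], "grip": 255},
    {"rot": [0, 0, -0.23], "xyz": [-0.042, -0.25, 0], "grip": 255}
  ]
}}

```text
clock: 4.62
tool_pos: [0.5187, 0.0352, 0.1586]
eef_rot: [0.999, 0.032, -0.002, -0.0]
contact_force: [-0.3, -0.2, -4.4]
opening: 0.223
finger_force: 50.0
```

```bash
python3 - <<'E'
from h import *
st(); go([.5223,.2333,.16],.1)
E
```

```text
t 4.62 tcp [0.5187 0.0352 0.1586] ypr [0.0639 0.0038 0.0005] F [-0.3 -0.2 -4.4] open 0.223 ff 50.0
xyz [ 0.0163 -0.1974 -0.0014] rot [-0.0005  0.0038 -0.0361] | 0.198
```

>>> {"name": "carry_out", "arguments": {
  "plan": [
    {"rot": [0, 0, -0.01], "xyz": [0.003, -0.035, 0], "grip": 255},
    {"rot": [0, 0, -0.02], "xyz": [0.006, -0.07, 0], "grip": 255},
    {"rot": [0, 0, -0.03], "xyz": [0.009, -0.105, 0], "grip": 255},
    {"rot": [0, 0, -0.036], "xyz": [0.012, -0.14, 0], "grip": 255},
    {"rot": [0, 0, -0.036], "xyz": [0.015, -0.175, 0], "grip": 255},
    {"rot": [0, 0, -0.036], "xyz": [0.016, -0.197, 0], "grip": 255},
    {"rot": [0, 0, -0.036], "xyz": [0.016, -0.197, 0], "grip": 255},
    {"rot": [0, 0, -0.036], "xyz": [0.016, -0.197, 0], "grip": 255}
  ]
}}

```text
clock: 5.28
tool_pos: [0.5226, 0.2317, 0.1583]
eef_rot: [0.999, 0.05, -0.002, 0.001]
contact_force: [-0.5, -1.3, -4.4]
opening: 0.219
finger_force: 50.0
```

>>> {"name": "carry_out", "arguments": {
  "plan": [
    {"rot": [0, 0, 0], "xyz": [0, 0, 0], "grip": 255},
    {"rot": [0, 0, 0], "xyz": [0, 0, 0], "grip": 255}
  ]
}}

```text
clock: 5.45
tool_pos: [0.5239, 0.2279, 0.1594]
eef_rot: [0.999, 0.047, -0.001, 0.001]
contact_force: [-0.2, -0.3, -4.1]
opening: 0.22
finger_force: 50.0
```

```bash
python3 - <<'E'
from h import *
st(); go([.5223,.2333,.16],.1)
cv2.imwrite("pics/s4.png",r.snapshot("side")[:,:,::-1]); t=r.snapshot("top")[:,:,::-1]; cv2.imwrite("pics/t4.png",t)
a=cv2.imread("pics/s4.png")[130:480,60:460]; o=np.zeros((600,800,3),np.uint8)
o[:350,:400]=a; o[:480,400:]=cv2.resize(t[170:320,130:255],(400,480)); cv2.imwrite("pics/c4.png",o)
E
```

```text
t 5.45 tcp [0.5239 0.2279 0.1594] ypr [ 0.0944  0.0022 -0.0024] F [-0.2 -0.3 -4.1] open 0.22 ff 50.0
xyz [-0.0011 -0.0056 -0.0006] rot [ 0.0024  0.0022 -0.0056] | 0.006
```

View pics/c4.png

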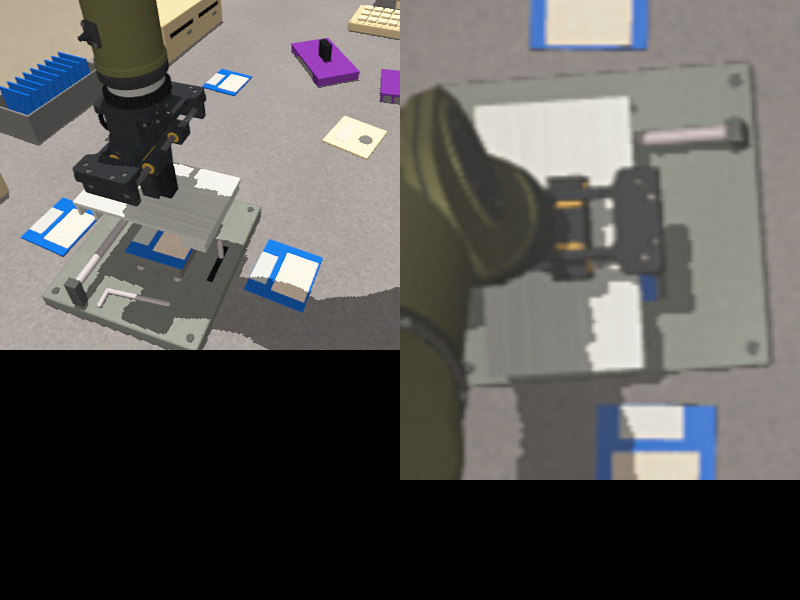

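The plate is level over the jig. In the top view its right edge runs from (202,200) to (205,285). I'll check the plate position and the bar line from this.

```bash
python3 - <<'E'
from h import *
st()
t=cv2.imread("pics/t4.png"); hs=cv2.cvtColor(t,cv2.COLOR_BGR2HSV)
m=((hs[...,2]>115)&(hs[...,1]<14)).astype(np.uint8)
for row in (203,206,209): print(row,np.flatnonzero(m[row,150:215])[[0,-1]]+150)
for col in (160,170,180,190,198): 
    k=np.flatnonzero(m[190:300,col]); print(col,k[[0,-1]]+190)
tc=np.array([.5239,.2279]); Y=.0944; M=R.from_euler('z',Y).as_matrix()[:2,:2]
for uv in((202,200.3),(205,285)): print("plate corner in TCP frame",M.T@(onz("top",uv,.153)[:2]-tc))
t=cv2.imread("pics/top0.png").astype(float).sum(2)
for col in (155,175,195,215,228):
    c=t[205:225,col]; c=c-np.median(c); c[c<60]=0
    v=205+(c*np.arange(20)).sum()/c.sum(); print("bar",col,v.round(2),onz("top",(col,v),.058).round(4))
E
```

```text
t 5.55 tcp [0.5243 0.2283 0.16  ] ypr [ 0.0943  0.0009 -0.0014] F [ 0.8  0.2 -3.8] open 0.219 ff 50.0
203 [165 200]
206 [154 201]
209 [155 201]
160 [204 267]
170 [203 271]
180 [202 276]
190 [202 282]
198 [201 284]
plate corner in TCP frame [ 0.09850402 -0.06087285]
plate corner in TCP frame [-0.09392771 -0.05680178]
bar 155 216.12 [0.5999 0.3103 0.058 ]
bar 175 214.94 [0.6041 0.2614 0.058 ]
bar 195 213.14 [0.6098 0.2125 0.058 ]
bar 215 211.94 [0.614  0.1637 0.058 ]
bar 228 210.96 [0.6172 0.1319 0.058 ]
```

```bash
cat >> h.py <<'E'
J=np.array([.5478,.2237]); YJ=.097; MJ=R.from_euler('z',YJ).as_matrix()[:2,:2]; OFF=np.array([.0808,-.0124])
def hang(y,th,up=0.,dx=0.):  # TCP target with channel roof `up` above bar top
    c,s=np.cos(th),np.sin(th)
    x=.060-(OFF[0]*c+OFF[1]*s)+dx; z=.060+OFF[0]*s-OFF[1]*c+up
    go([*(J+MJ@[x,y]),z],YJ,th)
def jig():
    s=r.get_state(); e=(R.from_quat(s['eef_rot'])*R.from_euler('x',np.pi)).as_euler('ZYX')
    p=MJ.T@(s['tool_pos'][:2]-J); th=e[1]; c,sn=np.cos(th),np.sin(th)
    F=s['contact_force']; f=MJ.T@F[:2]
    print("t",round(s['clock'],2),"jig xy mm",(p*1e3).round(1),"z",(s['tool_pos'][2]*1e3).round(1),"roof x,z over bar",((p[0]+OFF[0]*c+OFF[1]*sn-.06)*1e3).round(1),((s['tool_pos'][2]-OFF[0]*sn+OFF[1]*c-.06)*1e3).round(1),"ypr",(e-[YJ,0,0]).round(4),"Fjig",f.round(1),F[2].round(1),"M",(MJ.T@s['moment'][:2]).round(2),"ff",np.round(s['finger_force'],1))
E
python3 - <<'E'
from h import *
jig(); hang(.010,.13,.045); hang(.010,.13,.0)
E
```

```text
t 5.55 jig xy mm [-22.9   6.9] z 160.0 roof x,z over bar -2.1 87.5 ypr [-0.0027  0.0009 -0.0014] Fjig [0.8 0.1] -3.8 M [ 0.03 -0.06] ff 50.0
xyz [ 0.0044 -0.0032  0.0322] rot [ 0.0012 -0.1291 -0.0028] | 0.033
xyz [ 0.0045 -0.0032  0.0772] rot [ 0.0012 -0.1291 -0.0028] | 0.077
```

>>> {"name": "carry_out", "arguments": {
  "plan": [
    {"rot": [0, -0.03, 0], "xyz": [0.001, -0.001, 0.006], "grip": 255},
    {"rot": [0, -0.065, 0], "xyz": [0.002, -0.002, 0.014], "grip": 255},
    {"rot": [0, -0.1, 0], "xyz": [0.003, -0.003, 0.022], "grip": 255},
    {"rot": [0, -0.13, 0], "xyz": [0.004, -0.003, 0.032], "grip": 255},
    {"rot": [0, -0.13, -0.003], "xyz": [0.0045, -0.003, 0.042], "grip": 255},
    {"rot": [0, -0.13, -0.003], "xyz": [0.0045, -0.003, 0.048], "grip": 255},
    {"rot": [0, -0.13, -0.003], "xyz": [0.0045, -0.003, 0.048], "grip": 255},
    {"rot": [0, -0.13, -0.003], "xyz": [0.0045, -0.003, 0.048], "grip": 255}
  ]
}}

```text
clock: 6.22
tool_pos: [0.5278, 0.2332, 0.1122]
eef_rot: [0.997, 0.05, -0.065, 0.003]
contact_force: [0.2, -0.3, -3.5]
opening: 0.223
finger_force: 50.0
```

```bash
python3 - <<'E'
from h import *
jig(); hang(.010,.13,.010); hang(.010,.13,.0)
a=r.snapshot("side")[220:480,90:350,::-1]; cv2.imwrite("pics/s5.png",cv2.resize(a,(600,600),interpolation=cv2.INTER_CUBIC))
E
```

```text
t 6.22 jig xy mm [-19.   11.4] z 112.2 roof x,z over bar -0.5 29.4 ypr [ 0.0026  0.1308 -0.0003] Fjig [ 0.2 -0.3] -3.5 M [ 0.04 -0.35] ff 50.0
xyz [0.003  0.0014 0.0192] rot [0.0007 0.0008 0.0026] | 0.019
xyz [0.0043 0.0014 0.0291] rot [0.0007 0.0008 0.0026] | 0.029
```

View pics/s5.png

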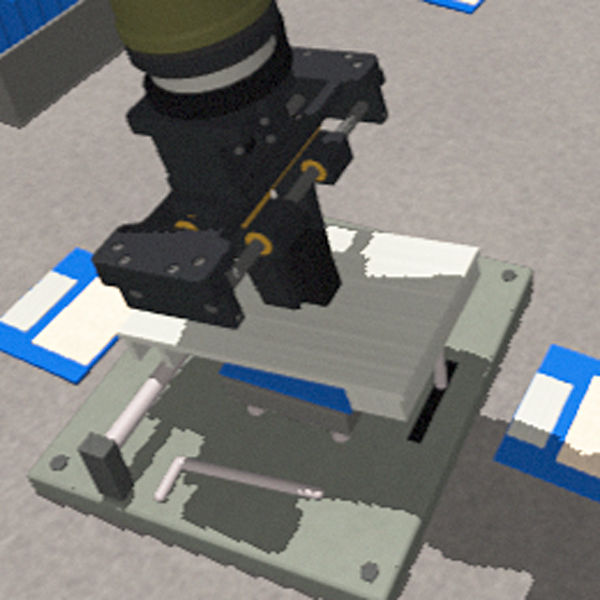

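The channel lips, near (145,345) in the crop, sit above the bar, and the pin at (440,370) is under the rib. I lower until light contact.

>>> {"name": "carry_out", "arguments": {
  "plan": [
    {"rot": [0, 0, 0], "xyz": [0.001, 0, 0.007], "grip": 255},
    {"rot": [0, 0, 0], "xyz": [0.002, 0, 0.014], "grip": 255},
    {"rot": [0, 0, 0], "xyz": [0.003, 0, 0.02], "grip": 255},
    {"rot": [0, 0, 0], "xyz": [0.0035, 0, 0.024], "grip": 255},
    {"rot": [0, 0, 0], "xyz": [0.004, 0, 0.027], "grip": 255},
    {"rot": [0, 0, 0], "xyz": [0.004, 0, 0.027], "grip": 255},
    {"rot": [0, 0, 0], "xyz": [0.004, 0, 0.027], "grip": 255}
  ]
}}

```text
clock: 6.85
tool_pos: [0.5289, 0.2336, 0.0849]
eef_rot: [0.997, 0.05, -0.065, 0.003]
contact_force: [0.1, -0.2, -4.0]
opening: 0.223
finger_force: 50.0
```

```bash
python3 - <<'E'
from h import *
jig(); hang(.010,.13,.0)
E
```

```text
t 6.85 jig xy mm [-17.9  11.7] z 84.9 roof x,z over bar 0.6 2.1 ypr [ 0.0027  0.1303 -0.    ] Fjig [ 0.1 -0.2] -4.0 M [ 0.02 -0.31] ff 50.0
xyz [-0.0004  0.0017  0.0022] rot [0.0004 0.0003 0.0027] | 0.003
```

>>> {"name": "carry_out", "arguments": {
  "plan": [
    {"rot": [0, 0, 0], "xyz": [0, 0, 0.001], "grip": 255},
    {"rot": [0, 0, 0], "xyz": [0, 0, 0.002], "grip": 255},
    {"rot": [0, 0, 0], "xyz": [0, 0, 0.003], "grip": 255},
    {"rot": [0, 0, 0], "xyz": [0, 0, 0.003], "grip": 255}
  ]
}}

```text
clock: 7.18
tool_pos: [0.5287, 0.2337, 0.0823]
eef_rot: [0.997, 0.05, -0.065, 0.003]
contact_force: [-0.3, 0.1, -3.6]
opening: 0.22
finger_force: 50.0
```

```bash
python3 - <<'E'
from h import *
jig()
E
```

```text
t 7.18 jig xy mm [-18.   11.8] z 82.3 roof x,z over bar 0.5 -0.5 ypr [0.0028 0.1296 0.0003] Fjig [-0.3  0.1] -3.6 M [-0.03 -0.33] ff 50.0
```

>>> {"name": "carry_out", "arguments": {
  "plan": [
    {"rot": [0, 0, 0], "xyz": [0, 0, 0.001], "grip": 255},
    {"rot": [0, 0, 0], "xyz": [0, 0, 0.002], "grip": 255},
    {"rot": [0, 0, 0], "xyz": [0, 0, 0.003], "grip": 255},
    {"rot": [0, 0, 0], "xyz": [0, 0, 0.003], "grip": 255}
  ]
}}

```text
clock: 7.52
tool_pos: [0.5283, 0.2337, 0.0807]
eef_rot: [0.997, 0.05, -0.065, 0.003]
contact_force: [-3.0, -1.5, 9.6]
opening: 0.227
finger_force: 50.0
```

```bash
python3 - <<'E'
from h import *
jig()
E
```

```text
t 7.52 jig xy mm [-18.5  11.8] z 80.7 roof x,z over bar 0.0 -2.0 ypr [0.0027 0.1296 0.0005] Fjig [-3.1 -1.3] 9.6 M [-0.24  0.36] ff 50.0
```

>>> {"name": "carry_out", "arguments": {
  "plan": [
    {"rot": [0, 0, 0], "xyz": [0, 0, -0.001], "grip": 255},
    {"rot": [0, 0, 0], "xyz": [0, 0, -0.001], "grip": 255},
    {"rot": [0, 0.012, 0], "xyz": [0, 0, 0], "grip": 255},
    {"rot": [0, 0.024, 0], "xyz": [0, 0, 0.001], "grip": 255},
    {"rot": [0, 0.024, 0], "xyz": [0, 0, 0.001], "grip": 255},
    {"rot": [0, 0.024, 0], "xyz": [0, 0, 0.001], "grip": 255}
  ],
  "squeeze": 6
}}

```text
clock: 8.02
tool_pos: [0.5291, 0.2339, 0.0791]
eef_rot: [0.997, 0.05, -0.052, 0.002]
contact_force: [-1.1, -0.8, 5.2]
opening: 0.228
finger_force: 6.0
```

```bash
python3 - <<'E'
from h import *
jig()
E
```

```text
t 8.02 jig xy mm [-17.6  11.9] z 79.1 roof x,z over bar 1.4 -1.6 ypr [0.0027 0.1034 0.0007] Fjig [-1.1 -0.7] 5.2 M [-0.09  0.1 ] ff 6.0
```

>>> {"name": "carry_out", "arguments": {
  "plan": [
    {"rot": [0, 0, 0], "xyz": [0, 0.002, 0], "grip": 255},
    {"rot": [0, 0, 0], "xyz": [0, 0.004, 0], "grip": 255},
    {"rot": [0, 0, 0], "xyz": [0, 0.006, 0], "grip": 255},
    {"rot": [0, 0, 0], "xyz": [0, 0.008, 0], "grip": 255},
    {"rot": [0, 0, 0], "xyz": [0, 0.01, 0], "grip": 255},
    {"rot": [0, 0, 0], "xyz": [0, 0.012, 0], "grip": 255},
    {"rot": [0, 0, 0], "xyz": [0, 0.013, 0], "grip": 255},
    {"rot": [0, 0, 0], "xyz": [0, 0.013, 0], "grip": 255}
  ]
}}

```text
clock: 8.68
tool_pos: [0.5309, 0.2229, 0.079]
eef_rot: [0.997, 0.05, -0.051, 0.001]
contact_force: [0.3, 3.2, 6.1]
opening: 0.222
finger_force: 6.0
```

```bash
python3 - <<'E'
from h import *
jig()
E
```

```text
t 8.68 jig xy mm [-16.9   0.8] z 79.0 roof x,z over bar 2.2 -1.5 ypr [0.0038 0.1019 0.0035] Fjig [0.6 3.1] 6.1 M [ 0.83 -0.1 ] ff 6.0
```

>>> {"name": "carry_out", "arguments": {
  "plan": [
    {"rot": [0, 0, 0], "xyz": [0, 0.001, 0], "grip": 255},
    {"rot": [0, 0, 0], "xyz": [0, 0.002, 0], "grip": 255},
    {"rot": [0, 0, 0], "xyz": [0, 0.003, 0], "grip": 255},
    {"rot": [0, 0, 0], "xyz": [0, 0.004, 0], "grip": 255},
    {"rot": [0, 0, 0], "xyz": [0, 0.005, 0], "grip": 255},
    {"rot": [0, 0, 0], "xyz": [0, 0.006, 0], "grip": 255},
    {"rot": [0, 0, 0], "xyz": [0, 0.006, 0], "grip": 255}
  ]
}}

```text
clock: 9.27
tool_pos: [0.5288, 0.2129, 0.0774]
eef_rot: [0.997, 0.049, -0.054, 0.004]
contact_force: [-0.4, 1.2, -0.7]
opening: 0.223
finger_force: 6.0
```

```bash
python3 - <<'E'
from h import *
jig()
E
```

```text
t 9.27 jig xy mm [-20.   -8.9] z 77.4 roof x,z over bar -1.0 -3.7 ypr [ 0.0017  0.1091 -0.0022] Fjig [-0.3  1.3] -0.7 M [-0.04 -0.11] ff 6.0
```

The force dropped and the tool sank, so the slot has probably found the pin. I follow it down with the tilt and feel sideways.

>>> {"name": "carry_out", "arguments": {
  "plan": [
    {"rot": [0, 0.01, 0], "xyz": [0, 0, 0.001], "grip": 255},
    {"rot": [0, 0.02, 0], "xyz": [0, 0, 0.002], "grip": 255},
    {"rot": [0, 0.03, 0], "xyz": [0, 0, 0.002], "grip": 255},
    {"rot": [0, 0.04, 0], "xyz": [0, 0, 0.002], "grip": 255},
    {"rot": [0, 0.04, 0], "xyz": [0, 0, 0.002], "grip": 255},
    {"rot": [0, 0.04, 0], "xyz": [0, 0, 0.002], "grip": 255}
  ]
}}

```text
clock: 9.77
tool_pos: [0.5295, 0.2135, 0.0763]
eef_rot: [0.998, 0.05, -0.033, 0.002]
contact_force: [-1.3, -3.5, 3.4]
opening: 0.225
finger_force: 6.0
```

```bash
python3 - <<'E'
from h import *
jig()
E
```

```text
t 9.77 jig xy mm [-19.2  -8.4] z 76.3 roof x,z over bar 0.6 -1.4 ypr [ 0.0021  0.0665 -0.0014] Fjig [-1.6 -3.4] 3.4 M [-0.81  0.44] ff 6.0
```

>>> {"name": "carry_out", "arguments": {
  "plan": [
    {"rot": [0, 0, 0], "xyz": [0, 0.001, 0], "grip": 255},
    {"rot": [0, 0, 0], "xyz": [0, 0.003, 0], "grip": 255},
    {"rot": [0, 0, 0], "xyz": [0, 0.005, 0], "grip": 255},
    {"rot": [0, 0, 0], "xyz": [0, 0.005, 0], "grip": 255}
  ]
}}

```text
clock: 10.1
tool_pos: [0.5305, 0.2122, 0.0764]
eef_rot: [0.998, 0.05, -0.032, -0.0]
contact_force: [-2.4, 4.0, 3.6]
opening: 0.227
finger_force: 6.0
```

```bash
python3 - <<'E'
from h import *
jig()
E
```

```text
t 10.1 jig xy mm [-18.3  -9.7] z 76.4 roof x,z over bar 1.5 -1.2 ypr [0.0041 0.0645 0.0037] Fjig [-2.   4.2] 3.6 M [0.86 0.37] ff 6.0
```

>>> {"name": "carry_out", "arguments": {
  "plan": [
    {"rot": [0, 0, 0], "xyz": [0, -0.002, 0], "grip": 255},
    {"rot": [0, 0, 0], "xyz": [0, -0.0035, 0], "grip": 255},
    {"rot": [0, 0, 0], "xyz": [0, -0.0035, 0], "grip": 255}
  ]
}}

```text
clock: 10.35
tool_pos: [0.5305, 0.2123, 0.0762]
eef_rot: [0.998, 0.05, -0.032, 0.002]
contact_force: [-0.8, -1.4, 3.3]
opening: 0.227
finger_force: 6.0
```

```bash
python3 - <<'E'
from h import *
jig()
a=r.snapshot("side")[220:480,90:350,::-1]; cv2.imwrite("pics/s6.png",cv2.resize(a,(600,600),interpolation=cv2.INTER_CUBIC))
E
```

```text
t 10.35 jig xy mm [-18.3  -9.7] z 76.2 roof x,z over bar 1.5 -1.4 ypr [ 0.0021  0.0651 -0.0012] Fjig [-1.  -1.3] 3.3 M [-0.15  0.18] ff 6.0
```

View pics/s6.png

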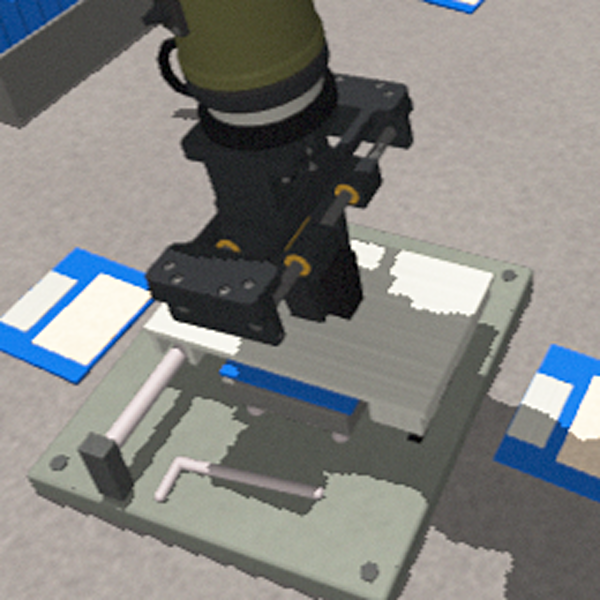

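Plate is on the bar, the pin is hidden under the rib at about (420,430), and the plate rests on the diskette. I firm the grip, level it and press.

>>> {"name": "carry_out", "arguments": {
  "plan": [
    {"rot": [0, 0, 0], "xyz": [0, 0, 0], "grip": 255},
    {"rot": [0, 0, 0], "xyz": [0, 0, 0], "grip": 255},
    {"rot": [0, 0.013, 0], "xyz": [0, 0, 0.001], "grip": 255},
    {"rot": [0, 0.026, 0], "xyz": [0, 0, 0.002], "grip": 255},
    {"rot": [0, 0.039, 0], "xyz": [0, 0, 0.003], "grip": 255},
    {"rot": [0, 0.052, 0], "xyz": [0, 0, 0.004], "grip": 255},
    {"rot": [0, 0.065, 0], "xyz": [0, 0, 0.005], "grip": 255},
    {"rot": [0, 0.065, 0], "xyz": [0, 0, 0.005], "grip": 255}
  ],
  "squeeze": 35
}}

```text
clock: 11.07
tool_pos: [0.5311, 0.2125, 0.072]
eef_rot: [0.999, 0.049, 0.002, 0.0]
contact_force: [1.7, -3.0, 7.5]
opening: 0.223
finger_force: 35.0
```

```bash
python3 - <<'E'
from h import *
jig()
E
```

```text
t 11.07 jig xy mm [-17.7  -9.5] z 72.0 roof x,z over bar 3.1 -0.1 ypr [ 0.002  -0.0036 -0.0003] Fjig [ 1.4 -3.1] 7.5 M [-0.62 -0.01] ff 35.0
```

>>> {"name": "carry_out", "arguments": {
  "plan": [
    {"rot": [0, 0, 0], "xyz": [0, 0, 0.0005], "grip": 255},
    {"rot": [0, 0, 0], "xyz": [0, 0, 0.001], "grip": 255},
    {"rot": [0, 0, 0], "xyz": [0, 0, 0.0015], "grip": 255},
    {"rot": [0, 0, 0], "xyz": [0, 0, 0.0015], "grip": 255}
  ]
}}

```text
clock: 11.4
tool_pos: [0.5312, 0.2125, 0.0718]
eef_rot: [0.999, 0.049, 0.002, -0.0]
contact_force: [-0.2, -3.6, 19.0]
opening: 0.223
finger_force: 35.0
```

```bash
python3 - <<'E'
from h import *
jig()
E
```

```text
t 11.4 jig xy mm [-17.6  -9.6] z 71.8 roof x,z over bar 3.3 -0.4 ypr [ 0.0017 -0.0033 -0.0001] Fjig [-0.5 -3.6] 19.0 M [-0.73  0.59] ff 35.0
```

```bash
python3 - <<'E'
from h import *
jig()
a=r.snapshot("side")[220:480,90:350,::-1]; a=cv2.resize(a,(600,600),interpolation=cv2.INTER_CUBIC)
b=cv2.imread("pics/s6.png"); cv2.imwrite("pics/s7.png",np.hstack([b[200:480,130:530],a[200:480,130:530]]))
E
```

```text
t 11.4 jig xy mm [-17.6  -9.6] z 71.8 roof x,z over bar 3.3 -0.4 ypr [ 0.0017 -0.0033 -0.0001] Fjig [-0.5 -3.6] 19.0 M [-0.73  0.59] ff 35.0
```

View pics/s7.png

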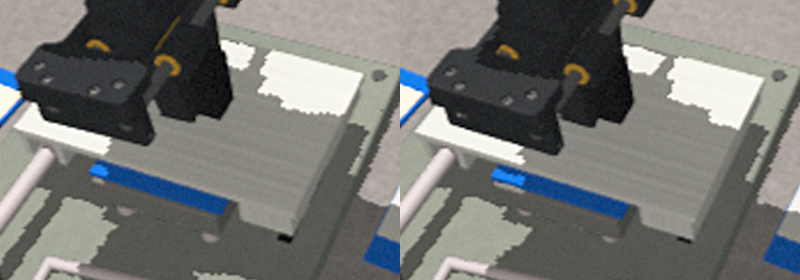

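```bash
python3 - <<'E'
from h import *
c=r.camera_params("side"); Rc=R.from_quat(c['attitude']).inv()
def s7(P):
    q=Rc.apply(P-c['position']); u=np.array([c['cx']+c['fx']*q[0]/q[2]-90,c['cy']+c['fy']*q[1]/q[2]-220])*600/260
    return (u-[130,200]).round(1)
def J3(x,y,z): return np.array([*(J+MJ@[x,y]),z])
for th,n in((.067,"tilt"),(.0335,"half"),(0,"level")):
    co,si=np.cos(th),np.sin(th)
    def pl(x,y,z): # pivot channel roof (80,18) at jig (61.5,60)
        dx,dz=x-.080,z-.018
        return J3(.0615+dx*co+dz*si, y-.0095, .060-dx*si+dz*co)
    print(n,"far top",s7(pl(-.095,-.055,.024)),"near top",s7(pl(-.095,.055,.024)),"near bottom",s7(pl(-.092,.055,0)),"rear near top",s7(pl(.098,.055,.024)))
for z in(.06,.055): print("disk near corners",z,s7(J3(-.065,.047,z)),s7(J3(.025,.047,z)))
print("hex, rear pt check",s7(J3(.06,.115,.066)))
a=cv2.imread("pics/s7.png"); L,Q=a[:,:400],a[:,400:]
g=lambda i:cv2.cvtColor(i,cv2.COLOR_BGR2GRAY)
for n,(x,y,w,h) in dict(nearbottom=(240,195,65,45),farcorner=(335,60,50,35),disk=(95,160,140,60),post=(0,140,55,60),deckbolt=(368,65,28,22)).items():
    m=cv2.matchTemplate(g(Q),g(L[y:y+h,x:x+w]),cv2.TM_CCOEFF_NORMED); _,v,_,p=cv2.minMaxLoc(m); print(n,p[0]-x,p[1]-y,round(v,3))
E
```

```text
tilt far top [362.9  65.1] near top [293.7 204.6] near bottom [294.8 228.6] rear near top [ 16.6 132. ]
half far top [364.   71.3] near top [295.3 210.9] near bottom [295.1 234.2] rear near top [ 16.6 131.5]
level far top [364.8  77.4] near top [296.5 217.1] near bottom [295.1 239.6] rear near top [ 16.6 130.9]
disk near corners 0.06 [221.6 202.2] [ 91.4 161.8]
disk near corners 0.055 [222.7 207.2] [ 93.  166.8]
hex, rear pt check [-30.1 233.7]
nearbottom 1 4 0.962
farcorner 0 4 0.939
disk 1 4 0.919
post 0 0 0.962
deckbolt 0 0 0.997
```

The disk moved 4 px while the post and deck bolt stayed fixed. The plate's far front corner is at y≈78 against 77.4 predicted for level, and the stiffness is that of a hard stop. I'll ease the slight front-down tilt, hold, and check the force is steady.

>>> {"name": "carry_out", "arguments": {
  "plan": [
    {"rot": [0, -0.003, 0], "xyz": [0, 0, 0.0002], "grip": 255},
    {"rot": [0, -0.004, 0], "xyz": [0, 0, 0.0003], "grip": 255},
    {"rot": [0, -0.004, 0], "xyz": [0, 0, 0.0003], "grip": 255},
    {"rot": [0, -0.004, 0], "xyz": [0, 0, 0.0003], "grip": 255},
    {"rot": [0, -0.004, 0], "xyz": [0, 0, 0.0003], "grip": 255},
    {"rot": [0, -0.004, 0], "xyz": [0, 0, 0.0003], "grip": 255}
  ]
}}

```text
clock: 11.95
tool_pos: [0.5312, 0.2125, 0.0717]
eef_rot: [0.999, 0.049, -0.0, 0.0]
contact_force: [-1.0, -4.7, 22.9]
opening: 0.221
finger_force: 35.0
```

```bash
python3 - <<'E'
from h import *
jig()
E
```

```text
t 11.95 jig xy mm [-17.6  -9.5] z 71.7 roof x,z over bar 3.2 -0.7 ypr [0.0017 0.0006 0.    ] Fjig [-1.5 -4.6] 22.9 M [-0.74  0.66] ff 35.0
```

Steady at 23 N, level and on the stop, so I'm handing it in.

```bash
python3 -c "
from plant import r; print(r.finish_job())"
```

```text
the job is handed in; nothing more can be done
None
```

I handed the job in at about 12 s: the plate hangs on the bar with its slot on the pin, and the arm still grips it and presses down with about 23 N. The camera and the hard-stop stiffness both indicate the bed is fully down, but the interface gave no verdict.

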